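# Press a bush home with bench-mounted locking pliers

### The arm

A 7-joint arm with a two-finger parallel gripper is mounted at the origin on the work surface. World frame = base frame: x ahead of the robot, y to its left, z up, the work surface at z = 0. Lengths are in m, angles in rad, forces in N, time in s.
With the tool pointing down it reaches from about 0.425 to 0.95 m from the base axis. Payload 4.7 kg.
Tool frame: the origin (TCP) lies at the very end of the fingers, on their centre line; the grasp point (between the pads) lies 19 mm behind it; z points along the fingers, x is the direction in which the jaws open and shut, and the axes are right-handed (so a half turn about z gives the same grasp; the last joint's range is limited). The gripper opens to 85 mm and grips with 20 to 120 N. Pads are 22 mm wide; open, the fingers measure 114 mm over their backs; the gripper's body (76 mm by 85 mm) begins 54 mm behind the grasp point. The pads swing forward as they close: fully open they stand 13 mm farther back than shut.
Start: joints at [-1.369, 0.469, -0.049, 1.532, 0.024, 1.141, -0.082], TCP at [0.154, 0.657, 0.231] pointing down, gripper open.
Joint ranges: [-2.59, 2.59], [-0.33, 1.99], [-1.39, 1.29], [0.1, 2.45], [-1.04, 4.18], [0.21, 1.99], [-2.66, 2.66]. Speed limits (rad/s): [2.57, 2.57, 3.14, 3.14, 3.14, 3.14, 3.14].

### API

Orientations are given as a 3x3 rotation matrix whose columns are the frame's x, y, z axes.
In Python, from rig import status, grab_frame, order gives the robot as it stands. The module is installed in compiled form; this text tells all that it offers.
- The arm moves only by the tool arm_command, never from a script. Its argument "targets" is a list of rows, each a list of 4 numbers: the shift along the tool's x, y, z in m, then the turn about the tool's z in rad. A call has 1 to 5 rows; each row is the pose to reach, as a shift and turn from the pose commanded when the call began, along the tool's axes at that moment; what a row does not reach only later rows make up. A row lasts 1/12 s, in which the tool goes at most 41.7 mm and 7.16 degrees, less where a joint would pass 70% of its speed; a pose out of reach is approached as far as the arm can. A call with a gripper value outside its range is refused whole. "jaw" is the opening in per cent of the stroke, from 0 (shut) to 100 (fully open), set as the call begins (left out, the last holds). The fingers move at their own pace and stop on an object; "squeeze" is the grip in N (left out, the last holds). Time passes only in rows, so rows that repeat a pose let the fingers close. It gives the time, the measured TCP pose, the force and the opening at its end, in the units of the state.
- status.read_state(): the state, without advancing time (a new reading comes with each control period).
- grab_frame(name): name is "side" or "top" or "wrist"; returns a dict with "image" (420x560x3 uint8, blue, green, red), "vertical_fov" (degrees; the focal length in pixels is half the picture's height over the tangent of half this angle, whatever the lens; pixels are square), "cx", "cy" (the principal point, pixels), "D" ([k1, k2, p1, p2, k3] as OpenCV has them; the pictures are not rectified), "R" (3x3) and "t" (3): a world point X has camera coordinates R X + t. Camera axes: x right, y down, z forward; pixel columns grow to the right and rows downward; lengths in m; the calibration is good to about 2 mm. A picture is of the moment at which its call begins. There is no depth.
- order.close_job(): hands the job in, once; it reports no verdict.
The state is a dict: "t": time; "joints": joint angles; "qvel": joint speeds; "joint_efforts": joint torques, N m; "position": TCP position; "tool_rot": TCP orientation; "contact_force": force on the tool from outside, world axes, zero at the start; "ft_torque": the same for the moment, N m; "width": opening from 0.0 (shut) to 1.0 (fully open).
Only numpy, scipy, OpenCV 4.12 (cv2) and the standard library are available. Lean on these libraries where they do the work, as an engineer would, in place of code of your own. Each camera call takes 0.05 s, during which the arm holds its last target. There are 200 camera calls.

### The job

Use the bench-mounted locking pliers to press the brass bush fully home in the black plate that stands in their jaws: push the moving handle in until it snaps over centre and stays shut by itself, and ease off as soon as it has; do not lean on the shut handle. Then flick the release lever from the inside so that the pliers spring fully open, leaving the plate standing free in its rest and the other things on the bench where they are.

Things in the scene. Friction and masses are not known exactly. Their poses are not given: they have to be found in the camera images.
- pliers: Bolted-down grey bracket (base 120 x 185 x 10 mm) of the locking pliers, with fixed jaw and fixed handle. Pliers lie flat, 70 mm above the bench, 280 mm long. Origin on the bench under the jaw pivot; y runs along the pliers to the jaws (handles point to -y), x from the moving handle to the fixed one, z up. The fixed handle runs along x = 10 mm and ends in its adjusting screw at y = -140 mm.
- handle: Moving handle, pressed steel, 59 to 81 mm above the bench, wall 5 mm, 170 mm long, hinged on the moving jaw. Origin at that pivot, which itself shifts some 9 mm on closing; z up, x and y fixed in the handle. It starts open, turned clockwise from above, and closes counter-clockwise. Past centre it snaps ahead by itself and some 4 mm on at the grip meets its stop; let go sooner it springs open.
- handle_grip (a point): Mid-wall point on the moving handle's bare end, 132 mm from its pivot: push here from outside (face 2.5 mm off, outward normal (-0.98, 0.17) in the handle's axes). Load climbs to 6 to 22 N, falls to nothing over centre, rises again at the stop. The centre comes 0.54 to 0.71 rad round the open pivot, as the unknown screw is set. Limits: 30 N on handle or lever, 10 N once the handle is shut.
- handle_end (a point): Free end of the moving handle, 168 mm along from its pivot, 70 mm above the bench. Its x in the frame of pliers is -0.148 to -0.166 m with the pliers open; where it locks depends on the hidden setting of the adjusting screw and is felt, not measured.
- lever_tail (a point): Tail of the release lever (a strip inside the moving handle): an upright round tab, 8 mm across, 61 to 79 mm above the bench, 6 mm past the handle's end and 19 mm inside it, with over 40 mm of free air on its inner (+x of pliers) side. Press it from the inner side outwards (-x): 1 to 3 N and some 5 to 12 mm trip it, and the handle springs open, away from the pusher.
- lever (a joint): Angle of the release lever on the moving handle, rad: 0 at rest, grows as its tail (100 mm from its pivot) goes towards the moving handle, stop at 0.17.
- bush (a joint): How far the bush has been pressed in, m: 0 to 0.0015 at the start, 0.0055 when its flange is fully home on the plate.
- plate_center (a point): Centre of the black steel plate, 8 x 60 x 85 mm (x, y, z), loose, standing on edge in a 12 mm deep rest on the base plate between the jaws, top 95 mm above the bench. The brass bush (flange 16 mm across, 3 mm thick) sits in its front (-x) face, 18 mm above the plate's centre, facing the moving jaw.
- solder_spool: White solder spool, 48 mm across, 30 mm high; bystander. Origin under its centre.
- bush_tray: Small black tray of spare bushes, 75 x 55 x 22 mm; bystander. Origin under its centre.
- steel_dome: Domed steel pot, 62 mm across, 66 mm high; bystander. Origin under its centre.
- multimeter: Orange multimeter lying flat, 180 x 88 x 45 mm; bystander. Origin under its centre.
- circuit_board: Small circuit board, 70 x 50 mm; bystander. Origin under its centre.
- screwdriver: Screwdriver lying on the bench; bystander.
- spare_plate: Spare black plate lying flat, 60 x 85 x 8 mm; bystander. Origin under its centre.
Mind the look-alikes: they are no part of the job. What is shaped like the part that bears bush but white is not meant.

How it is judged:
On the way, in this order (a step that is already met when the one before it is completed fails the run):
1. the bush is pressed home and the pliers stay locked by themselves, with nothing touching the handle (x of handle_end in the frame of pliers above -0.07 m and value of joint bush above 0.0047 m and contact force between handle and the fingers below 0.2 N and contact force between handle and the arm below 0.2 N), for 0.4 s.
2. the release lever is pressed towards the moving handle while the pliers are still locked (value of joint lever above 0.02 rad and x of handle_end in the frame of pliers above -0.08 m).
At the end, for the whole second after the job is handed in: The pliers are open (handle end more than 135 mm to the -x side of the pliers' origin) and at rest, the bush is home (pressed in more than 4.7 of 5.5 mm), and the plate stands upright (within 0.12 rad) in its rest, within 10 mm of where it was (x of handle_end in the frame of pliers below -0.135 m and value of joint bush above 0.0047 m and angle between plate_center's own z axis and vertical below 0.12 rad and z of plate_center in the frame of pliers below 0.06 m and distance of plate_center from where it was at the start of the episode below 0.01 m and linear speed of handle below 0.02 m/s); the robot touches nothing.
It fails at once if the robot loads the moving handle or its lever with more than 30 N (contact force between handle and the fingers above 30 N or contact force between handle and the arm above 30 N).
It fails at once if the robot leans on the handle with more than 10 N once it is shut (x of handle_end in the frame of pliers above -0.067 m and (contact force between handle and the fingers above 10 N or contact force between handle and the arm above 10 N)).
It fails at once if the plate is knocked over or out of its rest (distance of plate_center from where it was at the start of the episode above 0.02 m or angle between plate_center's own z axis and vertical above 0.3 rad).
It fails at once if another thing on the bench is shifted by more than 25 mm (distance of any of solder_spool, bush_tray, steel_dome, multimeter, circuit_board, screwdriver, spare_plate from where it was at the start of the episode above 0.025 m).
It also fails if it takes over 58 s, if anything falls off the work surface, if the arm or the gripper's body presses on something with over 40 N, if the wrist force passes 120 N, or if a joint passes its speed limit or range.

## Working session

There is one attempt and no reset: what is moved stays moved. The work goes in short steps, Python scripts to look and compute and a tool call to move; the robot and the scene stay as the last step left them, time stands still between calls to the robot, and variables do not carry over. Pictures are saved under pics/ and viewed, about 8 in all and at most 12, crops included, and the job is handed in when it is done.

Besides the shell and the picture viewer there is one more tool, called after ">>>" as name([rows], argument=value, ...), one row to a line, values as JSON. arm_command: Moves the arm, as the interface text tells. Its arguments: {"type":"object","properties":{"targets":{"type":"array"},"jaw":{"type":"number"},"squeeze":{"type":"number"}},"required":["targets"]}

```bash
mkdir -p pics; cat > h.py <<'E'
import numpy as np, cv2
from rig import status, grab_frame, order
def K(f):
    h=f["image"].shape[0]; F=h/2/np.tan(np.radians(f["vertical_fov"])/2)
    return np.array([[F,0,f["cx"]],[0,F,f["cy"]],[0,0,1.]])
def ray(f,uv,z):
    p=cv2.undistortPoints(np.array([[uv]],float),K(f),np.array(f["D"],float))[0,0]
    R=np.array(f["R"]);t=np.array(f["t"]); d=R.T@np.array([p[0],p[1],1]); c=-R.T@t
    return c+d*(z-c[2])/d[2]
def proj(f,X):
    r=cv2.Rodrigues(np.array(f["R"]))[0]
    return cv2.projectPoints(np.array(X,float).reshape(-1,1,3),r,np.array(f["t"],float),K(f),np.array(f["D"],float))[0][:,0]
E
python3 - <<'E'
from h import *
import pickle
for n in ("top","side"):
    f=grab_frame(n); pickle.dump(f,open(n+".pkl","wb")); cv2.imwrite(f"pics/{n}0.png",cv2.resize(f["image"],(800,600),interpolation=cv2.INTER_CUBIC))
    print(n,f["vertical_fov"],f["D"],-np.array(f["R"]).T@f["t"])
s=status.read_state(); print(s)
E
```

```text
top 45.492458524437446 [-0.07491262  0.          0.          0.          0.        ] [0.26886324 0.00628126 1.55921614]
side 54.43982079730972 [-0.06686623  0.          0.          0.          0.        ] [0.34951686 0.73661304 0.59258727]
{'t': 0.1, 'joints': array([-1.36889372,  0.46939364, -0.04861196,  1.53359864,  0.02411632,
        1.1410033 , -0.08228669]), 'qvel': array([ 0.000534  , -0.00114081, -0.00087769, -0.00241012,  0.00245353,
       -0.00088386, -0.00107141]), 'joint_efforts': array([ 5.90373456e-04, -5.11515677e+01, -4.69472946e-02, -2.38389713e+01,
        1.07730881e-02,  4.37337236e-03, -1.43072174e-05]), 'position': array([0.15427076, 0.65658111, 0.23033404]), 'tool_rot': array([[ 2.28695480e-01,  9.73497950e-01, -3.45756257e-04],
       [ 9.73496319e-01, -2.28695730e-01, -1.78340491e-03],
       [-1.81521400e-03,  7.12641979e-05, -9.99998350e-01]]), 'contact_force': array([ 0.21541238, -0.1246852 , -0.04779846]), 'ft_torque': array([-0.04729797,  0.00579331,  0.02874919]), 'width': 0.9982727797057344}
```

View pics/top0.png

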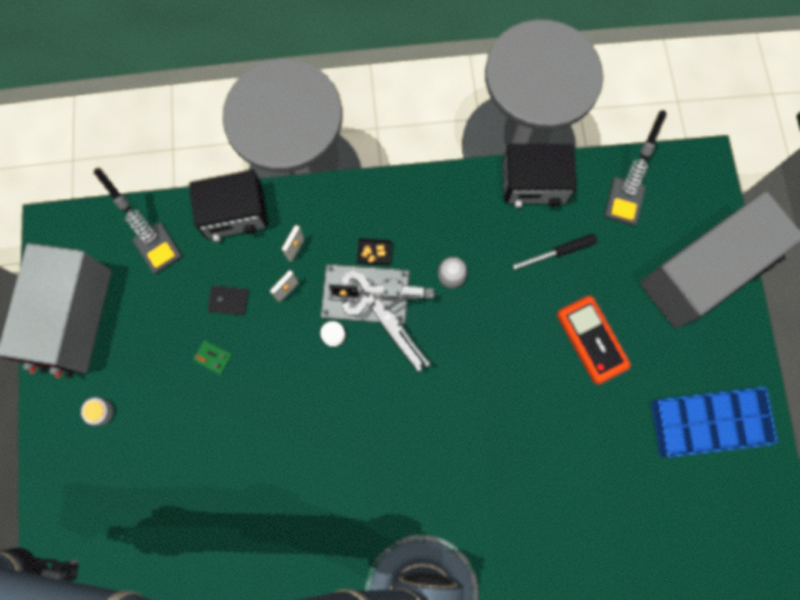

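View pics/side0.png

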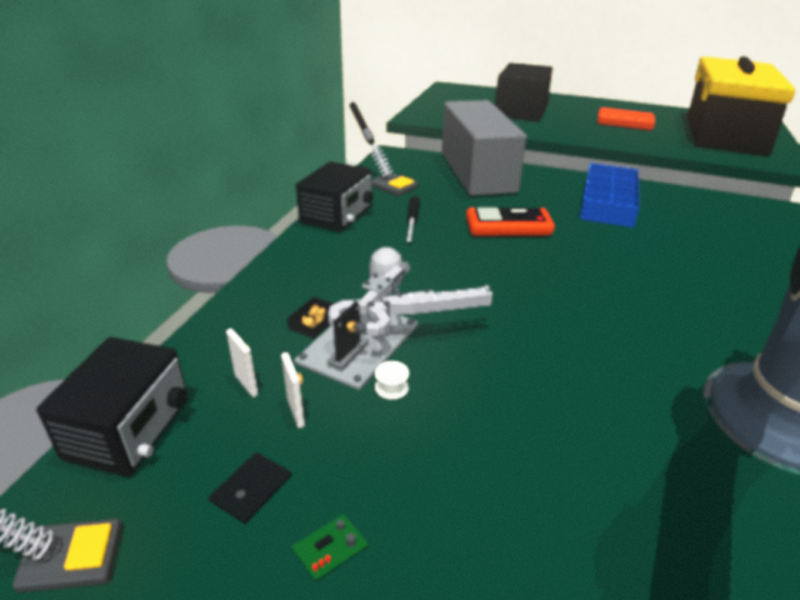

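The top picture shows the pliers bracket at (365,293), with the moving handle running to (424,367). The solder spool is at (332,333), the dome at (452,271) and the spare-bush tray at (375,250). The plate candidates are:
- Black plate at (347,292), standing in the jaws with the brass bush. This one fits the description.
- White upright plates at (292,243) and (285,285), which are decoys.
- Black plate lying flat at (228,300), the spare.

I'll confirm in an enlarged crop.

```bash
python3 - <<'E'
from h import *
import pickle
f=pickle.load(open("top.pkl","rb"))
c=f["image"][160:272,212:332]   # 112x120
cv2.imwrite("pics/top_crop.png",cv2.resize(c,None,fx=5,fy=5,interpolation=cv2.INTER_CUBIC))
g=pickle.load(open("side.pkl","rb"))
c=g["image"][165:285,195:355]
cv2.imwrite("pics/side_crop.png",cv2.resize(c,None,fx=5,fy=5,interpolation=cv2.INTER_CUBIC))
for uv in [(365,293),(424,367)]: print(ray(f,np.array(uv)*.7,0.08))
E
```

```text
[0.62792714 0.05298469 0.08      ]
[ 0.45797595 -0.05452673  0.08      ]
```

View pics/top_crop.png

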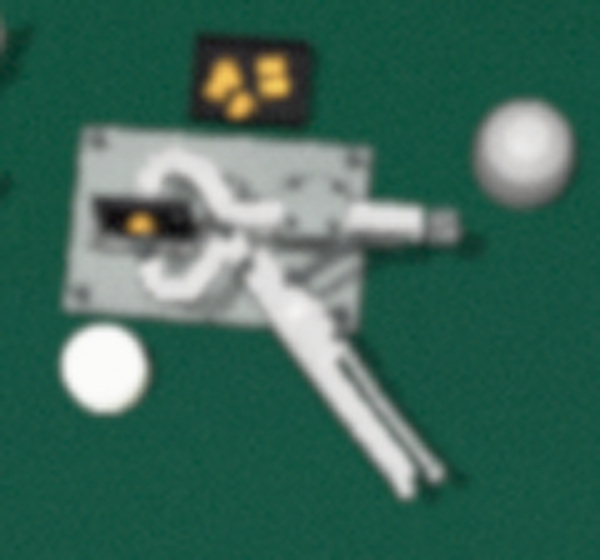

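View pics/side_crop.png

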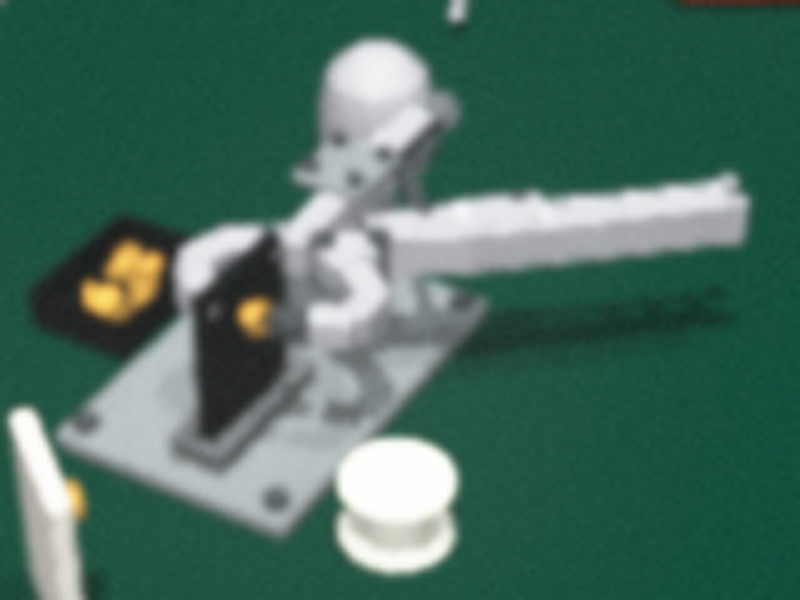

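The crops confirm it. The black plate stands in the rest on the pliers' base, at crop (145,215), with its brass bush facing the moving jaw. In the top crop I read:
- Handle outer end at (405,492).
- Lever tail at (437,475).
- Screw end at (462,228).
- Base corners at (85,125), (372,147), (357,330) and (63,310).

```bash
python3 - <<'E'
from h import *
import pickle
f=pickle.load(open("top.pkl","rb"))
W=lambda u,v,z: ray(f,(212+(u+.5)/5-.5,160+(v+.5)/5-.5),z)
C=[W(u,v,.01) for u,v in [(85,125),(372,147),(357,330),(63,310)]]
for a,b in((0,1),(1,2),(2,3),(3,0)): print(np.linalg.norm(C[a]-C[b]),(C[b]-C[a])[:2])
y=((C[0]-C[1])+(C[3]-C[2]))[:2]; y/=np.linalg.norm(y); x=np.array([y[1],-y[0]])
x2=((C[0]-C[3])+(C[1]-C[2]))[:2]; x2/=np.linalg.norm(x2); print("y",y,"x",x,"x2",x2)
s=W(462,228,.07)[:2]; o=s+0.14*y-0.01*x; print("screw",s,"origin",o)
# orientation refined by screw axis
P=lambda w:((w[:2]-o)@x,(w[:2]-o)@y)
for n,u,v,z in [("basec",0,0,0),("hend outer",405,492,.081),("hend tip mid",412,487,.081),("hinner",388,455,.081),("tail",437,475,.079),("hmid outer",300,345,.081),("hpiv",262,262,.081),("plate",147,217,.095),("spool",105,368,.03),("fixedh",350,220,.081)]:
    w=sum(C)/4 if n=="basec" else W(u,v,z); print(n,w[:2].round(4),np.round(P(w),4))
g=pickle.load(open("side.pkl","rb"))
S=lambda u,v,z: ray(g,(195+(u+.5)/5-.5,165+(v+.5)/5-.5),z)
for n,u,v,z in [("hend top outer",748,203,.081),("tail top",735,178,.079)]:
    w=S(u,v,z);print("side",n,w[:2].round(4),np.round(P(w),4))
E
```

```text
0.18506694692700587 [-0.033679   -0.18197665]
0.11978083815614513 [-0.11776745  0.02186953]
0.186248171282879 [0.03187864 0.18349968]
0.1218346194448615 [ 0.11956781 -0.02339257]
y [0.17655794 0.98429025] x [ 0.98429025 -0.17655794] x2 [ 0.98229641 -0.18733329]
screw [ 0.6147523  -0.09413562] origin [0.62962751 0.04543059]
basec [0.6451 0.0555] [0.0135 0.0126]
hend outer [ 0.4559 -0.0417] [-0.1556 -0.1165]
hend tip mid [ 0.4584 -0.0462] [-0.1524 -0.1204]
hinner [ 0.4789 -0.0341] [-0.1343 -0.1049]
tail [ 0.4643 -0.0618] [-0.1438 -0.1348]
hmid outer [0.5505 0.0115] [-0.0719 -0.0474]
hpiv [0.6037 0.0293] [-0.0227 -0.0204]
plate [0.6353 0.0954] [-0.0033  0.0502]
spool [0.5582 0.1334] [-0.0859  0.074 ]
fixedh [ 0.6242 -0.0263] [ 0.0073 -0.0716]
side hend top outer [ 0.4533 -0.04  ] [-0.1584 -0.1153]
side tail top [ 0.4636 -0.0616] [-0.1445 -0.1347]
```

>>> arm_command([
  [-0.029,0.024,0,0],
  [-0.059,0.048,0,0],
  [-0.088,0.072,0,0],
  [-0.118,0.096,0,0],
  [-0.147,0.12,0,0],
], jaw=0, squeeze=40)

```text
t: 0.52
position: [0.238, 0.4844, 0.2308]
tool_rot: [[0.229, 0.974, -0.0], [0.974, -0.229, -0.001], [-0.001, -0.0, -1.0]]
contact_force: [0.7, 0.4, 0.1]
width: 0.302
```

>>> arm_command([
  [-0.029,0.024,0,0],
  [-0.059,0.048,0,0],
  [-0.088,0.072,0,0],
  [-0.118,0.096,0,0],
  [-0.147,0.12,0,0],
])

```text
t: 0.93
position: [0.321, 0.3139, 0.2311]
tool_rot: [[0.229, 0.974, -0.0], [0.974, -0.229, -0.0], [-0.0, -0.0, -1.0]]
contact_force: [2.0, 0.2, 0.5]
width: 0.004
```

>>> arm_command([
  [-0.029,0.024,0,0],
  [-0.059,0.048,0,0],
  [-0.088,0.072,0,0],
  [-0.118,0.096,0,0],
  [-0.147,0.12,0,0],
])

```text
t: 1.35
position: [0.404, 0.1434, 0.2312]
tool_rot: [[0.229, 0.973, -0.0], [0.973, -0.229, 0.0], [0.0, -0.0, -1.0]]
contact_force: [0.4, 0.5, -0.5]
width: 0.0
```

>>> arm_command([
  [-0.029,0.024,0,0],
  [-0.059,0.048,0,0],
  [-0.088,0.072,0,0],
  [-0.11,0.09,0,0],
  [-0.126,0.102,0,0],
])

```text
t: 1.77
position: [0.4751, -0.0038, 0.2313]
tool_rot: [[0.232, 0.973, 0.0], [0.973, -0.232, -0.001], [-0.001, 0.001, -1.0]]
contact_force: [0.1, 0.3, -0.4]
width: -0.002
```

>>> arm_command([
  [0,0,0,0.12],
  [0,0,0,0.24],
  [0,0,0,0.36],
  [0,0,0,0.48],
  [0,0,0,0.6],
])

```text
t: 2.18
position: [0.4741, -0.0006, 0.2309]
tool_rot: [[0.743, 0.67, -0.001], [0.67, -0.743, -0.0], [-0.001, -0.001, -1.0]]
contact_force: [0.7, -0.3, -0.7]
width: 0.001
```

>>> arm_command([
  [0,0,0.01,0.12],
  [0,0,0.03,0.22],
  [0,0,0.05,0.22],
  [0,0,0.06,0.22],
  [0,0,0.06,0.22],
])

```text
t: 2.6
position: [0.4725, -0.0005, 0.1692]
tool_rot: [[0.868, 0.497, -0.005], [0.497, -0.868, -0.001], [-0.005, -0.002, -1.0]]
contact_force: [-0.1, 0.5, 0.3]
width: -0.003
```

```bash
python3 - <<'E'
from h import *
f=grab_frame("wrist"); im=f["image"].copy()
for i,p in enumerate(proj(f,[[.4864,-.0229,.081],[.455,-.0405,.081],[.464,-.0617,.079],[.6296,.0454,.08],[.4737,-.0002,.056]])): cv2.circle(im,tuple(int(v) for v in p),3,(0,0,255),1)
cv2.imwrite("pics/w1.png",cv2.resize(im,(800,600)))
E
```

```text
(no output)
```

View pics/w1.png

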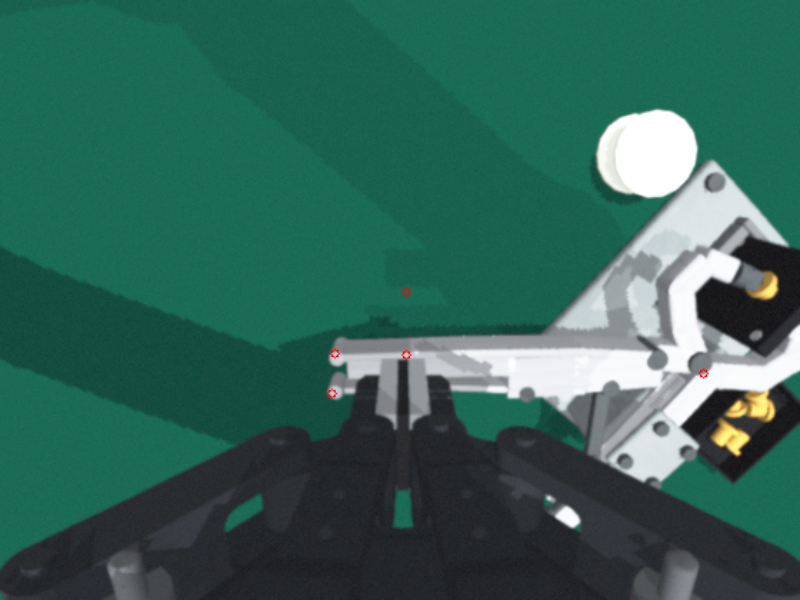

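The wrist view shows the outer wall of the handle running level at about row 345–352, parallel to the tool's x axis. The projected grip (405,354) and tail (333,393) fall on the real parts. The target TCP spot (406,292) is clear outside the handle, so I'll lower and approach.

>>> arm_command([
  [0,0,0.035,0],
  [0,0,0.07,0],
  [0,0,0.1,0],
  [0,0,0.113,0],
  [0,0,0.113,0],
])

```text
t: 3.07
position: [0.4732, -0.0005, 0.0566]
tool_rot: [[0.868, 0.497, -0.004], [0.497, -0.868, -0.001], [-0.004, -0.002, -1.0]]
contact_force: [-0.2, -0.1, -0.2]
width: -0.0
```

>>> arm_command([
  [0,0.003,0,0],
  [0,0.006,0,0],
  [0,0.009,0,0],
  [0,0.009,0,0],
])

```text
t: 3.4
position: [0.4805, -0.009, 0.0598]
tool_rot: [[0.868, 0.496, 0.004], [0.496, -0.868, 0.0], [0.003, 0.002, -1.0]]
contact_force: [0.1, -0.6, -0.3]
width: 0.0
```

>>> arm_command([
  [0,0.002,0,0],
  [0,0.004,0,0],
  [0,0.006,0,0],
  [0,0.008,0,0],
])

```text
t: 3.73
position: [0.4828, -0.0144, 0.0585]
tool_rot: [[0.867, 0.498, -0.0], [0.498, -0.867, 0.001], [0.0, -0.001, -1.0]]
contact_force: [-0.3, 2.4, 1.7]
width: -0.002
```

>>> arm_command([
  [-0.0007,0.0051,0,-0.04],
  [-0.0013,0.0103,0,-0.08],
  [-0.0016,0.0155,0,-0.12],
  [-0.0018,0.0206,0,-0.16],
  [-0.0017,0.0258,0,-0.2],
])

```text
t: 4.15
position: [0.4938, -0.0338, 0.0582]
tool_rot: [[0.748, 0.664, -0.003], [0.664, -0.748, 0.006], [0.002, -0.006, -1.0]]
contact_force: [-2.1, 12.4, 4.7]
width: 0.002
```

>>> arm_command([
  [0,0,0,0],
  [0,0,0,0],
  [0,0,0,0],
])

```text
t: 4.4
position: [0.4936, -0.0346, 0.0582]
tool_rot: [[0.75, 0.662, -0.002], [0.662, -0.75, 0.005], [0.001, -0.005, -1.0]]
contact_force: [-2.0, 10.6, 4.0]
width: -0.004
```

```bash
python3 - <<'E'
from h import *
s=status.read_state(); print(s["position"],s["contact_force"],s["ft_torque"])
f=grab_frame("wrist"); cv2.imwrite("pics/w2.png",cv2.resize(f["image"],(800,600)))
E
```

```text
[ 0.49362911 -0.03463671  0.0581739 ] [-1.96364491 10.56632072  4.04528203] [1.99548422 0.41911105 0.10775162]
```

View pics/w2.png

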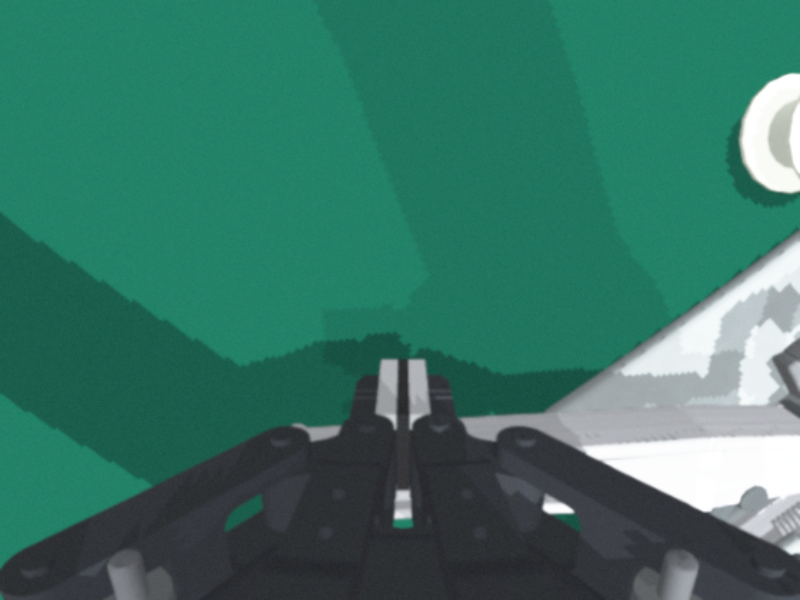

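>>> arm_command([
  [0.001,0.003,0,-0.024],
  [0.0015,0.006,0,-0.048],
  [0.002,0.009,0,-0.072],
  [0.002,0.0125,0,-0.096],
  [0.002,0.0155,0,-0.12],
])

```text
t: 4.87
position: [0.5046, -0.0463, 0.0581]
tool_rot: [[0.665, 0.747, -0.004], [0.747, -0.665, 0.004], [0.0, -0.005, -1.0]]
contact_force: [-3.7, 6.1, 5.2]
width: -0.004
```

>>> arm_command([
  [0.0,0.003,0,-0.024],
  [0.0,0.006,0,-0.048],
  [0.0,0.009,0,-0.072],
  [0.0,0.0125,0,-0.096],
  [0.0,0.0155,0,-0.12],
])

```text
t: 5.28
position: [0.5159, -0.0568, 0.0579]
tool_rot: [[0.571, 0.821, -0.004], [0.821, -0.571, 0.003], [0.0, -0.005, -1.0]]
contact_force: [-3.8, 7.0, 3.7]
width: -0.004
```

>>> arm_command([
  [0.0005,0.002,0,-0.015],
  [0.0005,0.004,0,-0.03],
  [0.0005,0.006,0,-0.045],
  [0.0005,0.008,0,-0.06],
  [0.0005,0.008,0,-0.06],
])

```text
t: 5.7
position: [0.5241, -0.0628, 0.058]
tool_rot: [[0.523, 0.853, -0.001], [0.853, -0.523, 0.001], [0.0, -0.001, -1.0]]
contact_force: [-1.7, 2.4, 0.9]
width: 0.002
```

>>> arm_command([
  [0,0.001,0,-0.008],
  [0,0.002,0,-0.016],
  [0,0.002,0,-0.016],
])

```text
t: 5.95
position: [0.5262, -0.0647, 0.0582]
tool_rot: [[0.51, 0.86, 0.0], [0.86, -0.51, -0.0], [-0.0, 0.0, -1.0]]
contact_force: [-1.4, 2.6, -0.2]
width: 0.001
```

>>> arm_command([
  [0,0.001,0,-0.008],
  [0,0.002,0,-0.016],
  [0,0.003,0,-0.024],
  [0,0.003,0,-0.024],
])

```text
t: 6.28
position: [0.5291, -0.0668, 0.0584]
tool_rot: [[0.489, 0.872, 0.001], [0.872, -0.489, -0.001], [-0.0, 0.001, -1.0]]
contact_force: [-0.7, -0.2, 0.3]
width: -0.002
```

```bash
python3 - <<'E'
from h import *
a=grab_frame("wrist")["image"]; b=grab_frame("top")["image"][160:280,212:372]
cv2.imwrite("pics/w3.png",np.hstack([cv2.resize(a,(400,300)),cv2.resize(b,(400,300),interpolation=cv2.INTER_CUBIC)]))
E
```

```text
(no output)
```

View pics/w3.png

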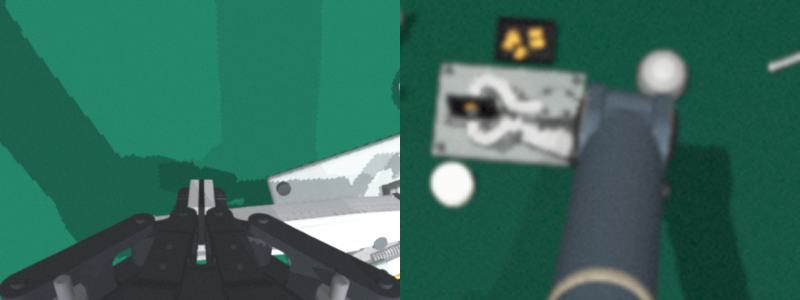

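>>> arm_command([
  [0,0.001,0,0],
  [0,0.0015,0,0],
  [0,0.0015,0,0],
])

```text
t: 6.63
position: [0.5304, -0.0671, 0.0584]
tool_rot: [[0.489, 0.872, 0.001], [0.872, -0.489, -0.0], [0.0, 0.001, -1.0]]
contact_force: [-0.2, 0.9, 0.9]
width: 0.002
```

>>> arm_command([
  [0,-0.002,0,0],
  [0,-0.004,0,0],
  [0,-0.006,0,0],
  [0,-0.006,0,0],
])

```text
t: 6.97
position: [0.5232, -0.063, 0.0581]
tool_rot: [[0.488, 0.873, -0.003], [0.873, -0.488, 0.001], [-0.0, -0.003, -1.0]]
contact_force: [-4.1, 0.7, 3.3]
width: -0.001
```

>>> arm_command([
  [0,-0.01,0,0],
  [0,-0.02,0,0],
  [0,-0.035,0,0],
  [0,-0.05,0,0],
  [0,-0.05,0,0],
])

```text
t: 7.38
position: [0.4778, -0.0375, 0.0579]
tool_rot: [[0.487, 0.873, -0.003], [0.873, -0.487, 0.001], [-0.0, -0.003, -1.0]]
contact_force: [-4.0, -0.2, -0.6]
width: -0.0
```

```bash
python3 - <<'E'
from h import *
import pickle
f=grab_frame("wrist"); pickle.dump(f,open("w4.pkl","wb")); a=f["image"]
cv2.imwrite("pics/w4.png",cv2.resize(a,(800,600)))
E
```

```text
(no output)
```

View pics/w4.png

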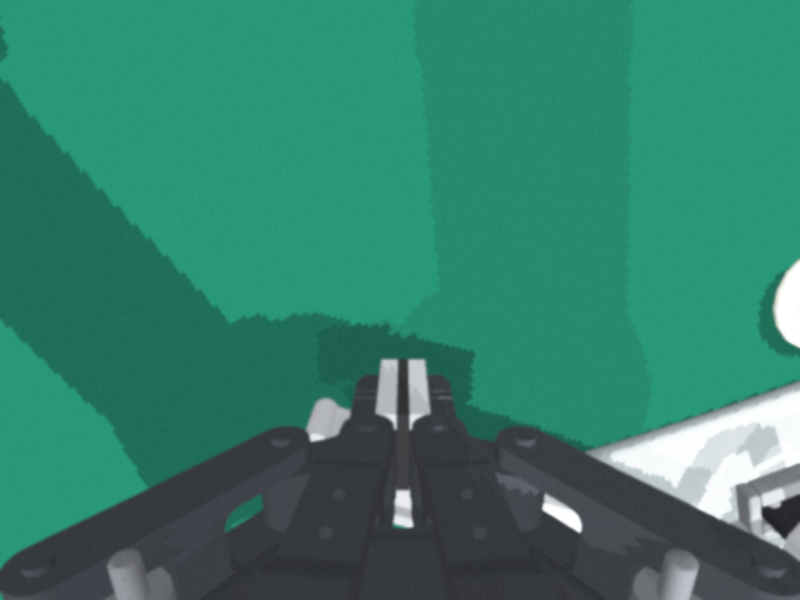

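The handle followed the fingers back with about 4 N, so it was right at the centre and not over it. I'll push again and go further.

>>> arm_command([
  [0,0.008,0,0],
  [0,0.016,0,0],
  [0,0.024,0,0],
  [0,0.032,0,0],
  [0,0.04,0,0],
])

```text
t: 7.85
position: [0.5138, -0.0601, 0.0575]
tool_rot: [[0.49, 0.872, -0.006], [0.872, -0.49, -0.0], [-0.003, -0.005, -1.0]]
contact_force: [-8.3, -0.3, 3.2]
width: -0.001
```

>>> arm_command([
  [0,0.004,0,0],
  [0,0.008,0,0],
  [0,0.012,0,0],
  [0,0.0155,0,0],
  [0,0.0155,0,0],
])

```text
t: 8.27
position: [0.5321, -0.0676, 0.0587]
tool_rot: [[0.49, 0.872, 0.004], [0.872, -0.49, -0.001], [0.001, 0.004, -1.0]]
contact_force: [0.1, -0.6, 0.8]
width: -0.002
```

>>> arm_command([
  [0,0.001,0,-0.008],
  [0,0.0015,0,-0.012],
  [0,0.0015,0,-0.012],
])

```text
t: 8.52
position: [0.5317, -0.0671, 0.0586]
tool_rot: [[0.478, 0.878, 0.002], [0.878, -0.478, 0.0], [0.001, 0.001, -1.0]]
contact_force: [0.8, 0.2, -0.3]
width: -0.002
```

>>> arm_command([
  [0,0.001,0,-0.008],
  [0,0.0015,0,-0.012],
  [0,0.0015,0,-0.012],
])

```text
t: 8.77
position: [0.5323, -0.0679, 0.0584]
tool_rot: [[0.467, 0.884, 0.0], [0.884, -0.467, 0.0], [0.0, 0.0, -1.0]]
contact_force: [-0.4, -1.0, -0.4]
width: 0.002
```

>>> arm_command([
  [0,0.001,0,-0.008],
  [0,0.002,0,-0.016],
  [0,0.002,0,-0.016],
])

```text
t: 9.02
position: [0.5341, -0.0689, 0.0583]
tool_rot: [[0.453, 0.891, 0.0], [0.891, -0.453, 0.0], [0.0, 0.0, -1.0]]
contact_force: [-0.4, 0.6, 0.1]
width: 0.002
```

>>> arm_command([
  [0,0.001,0,-0.008],
  [0,0.0015,0,-0.012],
  [0,0.0015,0,-0.012],
])

```text
t: 9.27
position: [0.5347, -0.0693, 0.0582]
tool_rot: [[0.443, 0.897, -0.001], [0.897, -0.443, 0.001], [-0.0, -0.001, -1.0]]
contact_force: [-1.1, 1.0, 0.1]
width: 0.001
```

```bash
python3 - <<'E'
from h import *
import pickle
a=grab_frame("wrist"); b=grab_frame("side"); pickle.dump((a,b),open("w5.pkl","wb"))
print(a["R"],a["t"])
A=cv2.resize(a["image"][220:380,150:560],(800,312),interpolation=cv2.INTER_CUBIC)
B=cv2.resize(b["image"][165:255,195:445],(800,288),interpolation=cv2.INTER_CUBIC)
cv2.imwrite("pics/w5.png",np.vstack([A,B]))
E
```

```text
[[ 4.42750166e-01  8.96645016e-01  7.16367220e-05]
 [ 8.61877392e-01 -4.25604452e-01  2.75732136e-01]
 [ 2.47264334e-01 -1.22018707e-01 -9.61234510e-01]] [-0.1736512  -0.47803663  0.07139376]
```

View pics/w5.png

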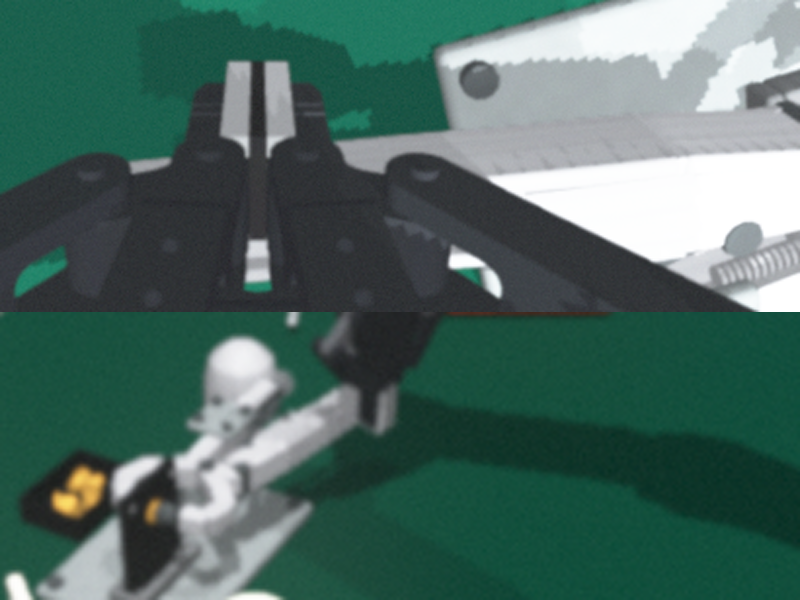

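```bash
python3 - <<'E'
from h import *
import pickle
a,b=pickle.load(open("w5.pkl","rb"))
o=np.array([.6296,.0454]);y=np.array([.1766,.9843]);x=np.array([.9843,-.1766])
P=lambda w:np.round([(w[:2]-o)@x,(w[:2]-o)@y],4)
W=lambda u,v,z: ray(a,(150+u/1.951,220+v/1.951),z)
for u,v,z in [(130,162,.059),(345,142,.059),(640,122,.059),(500,172,.081),(700,158,.081),(655,118,.059)]: 
    w=W(u,v,z); print(u,v,w[:2].round(4),P(w))
s=status.read_state(); print(s["position"],P(s["position"]),s["contact_force"])
g=np.array(s["tool_rot"]);print("finger front", P(s["position"][:2]+.011*g[:2,1]))
E
```

```text
130 162 [ 0.5355 -0.1048] [-0.0661 -0.1645]
345 142 [ 0.5533 -0.0562] [-0.0571 -0.1135]
640 122 [0.5814 0.0102] [-0.0412 -0.0432]
500 172 [ 0.5616 -0.0277] [-0.0541 -0.084 ]
700 158 [0.579  0.0123] [-0.0439 -0.0415]
655 118 [0.5821 0.0139] [-0.0411 -0.0394]
[ 0.53471366 -0.0692763   0.05816199] [-0.0731 -0.1296] [-2.1586022   1.97770406  1.72974986]
finger front [-0.0626 -0.1327]
```

>>> arm_command([
  [0,0.0007,0,0],
  [0,0.0015,0,0],
  [0,0.0015,0,0],
])

```text
t: 9.62
position: [0.5353, -0.0696, 0.058]
tool_rot: [[0.443, 0.897, -0.003], [0.897, -0.443, 0.001], [-0.0, -0.003, -1.0]]
contact_force: [-4.8, 1.7, 3.1]
width: -0.003
```

>>> arm_command([
  [0,-0.002,0,0],
  [0,-0.004,0,0],
  [0,-0.006,0,0],
  [0,-0.006,0,0],
])

```text
t: 9.95
position: [0.5316, -0.0676, 0.0584]
tool_rot: [[0.443, 0.897, 0.001], [0.897, -0.443, -0.0], [0.0, 0.001, -1.0]]
contact_force: [0.4, -0.3, -0.7]
width: -0.0
```

```bash
python3 - <<'E'
from h import *
import pickle
a,b=pickle.load(open("w5.pkl","rb")); c=grab_frame("side")
sl=(slice(185,215),slice(265,305))
A=b["image"][sl].astype(np.float32).mean(2);C=c["image"][sl].astype(np.float32).mean(2)
print(np.abs(A-C).mean(), cv2.phaseCorrelate(A,C)); print(status.read_state()["contact_force"])
E
```

```text
3.0849998 ((0.14602804259818214, 0.09740551987433399), 0.9454221244653066)
[ 0.52515445 -0.44357423  0.21247337]
```

The load is zero and the handle has not moved, so it is locked. Next I'll back well away and rise.

>>> arm_command([
  [0,-0.005,0,0],
  [0,-0.012,0,0],
  [0,-0.022,0,0],
  [0,-0.03,0,0],
  [0,-0.03,0,0],
])

```text
t: 10.42
position: [0.5017, -0.053, 0.058]
tool_rot: [[0.442, 0.897, -0.003], [0.897, -0.442, 0.001], [-0.0, -0.003, -1.0]]
contact_force: [0.9, -0.8, -0.7]
width: -0.004
```

>>> arm_command([
  [0,-0.01,-0.03,0],
  [0,-0.02,-0.065,0],
  [0,-0.02,-0.1,0],
  [0,-0.02,-0.12,0],
  [0,-0.02,-0.12,0],
])

```text
t: 10.83
position: [0.4893, -0.0454, 0.1829]
tool_rot: [[0.443, 0.897, 0.01], [0.897, -0.443, 0.001], [0.005, 0.009, -1.0]]
contact_force: [0.7, -1.1, 0.6]
width: -0.004
```

```bash
python3 - <<'E'
from h import *
import pickle
a=grab_frame("wrist"); pickle.dump(a,open("w6.pkl","wb")); s=status.read_state(); print(s["position"],s["contact_force"])
im=cv2.resize(a["image"],(800,600))
cv2.imwrite("pics/w6.png",im)
E
```

```text
[ 0.48792289 -0.04521412  0.18066615] [ 0.03868374  0.91043205 -0.88642409]
```

View pics/w6.png

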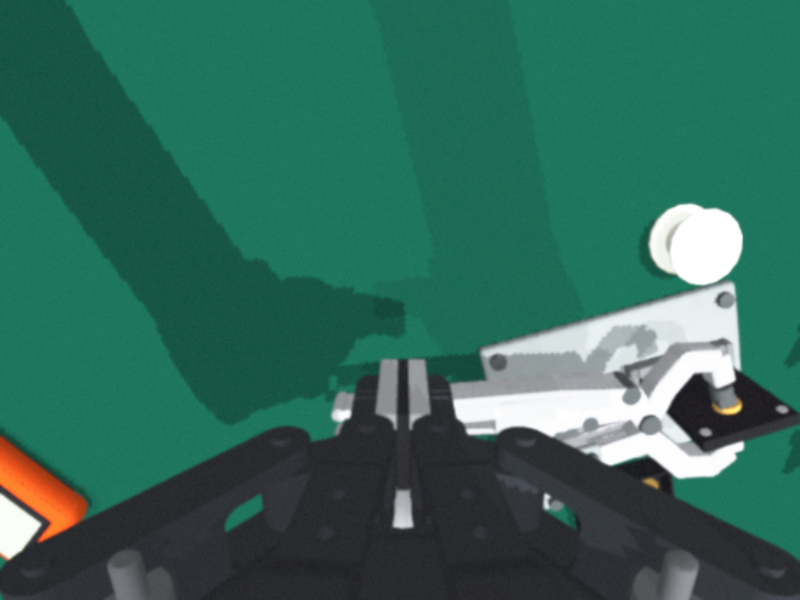

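```bash
python3 - <<'E'
from h import *
import pickle
a=pickle.load(open("w6.pkl","rb"))
o=np.array([.6296,.0454]);y=np.array([.1766,.9843]);x=np.array([.9843,-.1766])
P=lambda w:np.round([(w[:2]-o)@x,(w[:2]-o)@y],4)
for u,v,z in [(345,395,.081),(338,412,.079),(335,418,.061),(450,383,.081),(560,378,.081)]:
    w=ray(a,(u*.7,v*.7),z); print((u,v,z),w.round(4),P(w))
for q in [(-.064,-.165),(-.045,-.171),(-.045,-.171),(.01,-.14)]:
    w=o+q[0]*x+q[1]*y; print(q,w,proj(a,[[*w,.08]])/.7)
c=a["image"][240:310,190:290]; cv2.imwrite("pics/w7.png",cv2.resize(c,None,fx=8,fy=8,interpolation=cv2.INTER_CUBIC))
E
```

```text
(345, 395, 0.081) [ 0.526  -0.0993  0.081 ] [-0.0765 -0.1607]
(338, 412, 0.079) [ 0.5345 -0.1086  0.079 ] [-0.0665 -0.1684]
(335, 418, 0.061) [ 0.5454 -0.1191  0.061 ] [-0.0539 -0.1767]
(450, 383, 0.081) [ 0.5451 -0.0443  0.081 ] [-0.0674 -0.1032]
(560, 378, 0.081) [0.5698 0.0113 0.081 ] [-0.0528 -0.0441]
(-0.064, -0.165) [ 0.5374658 -0.1057071] [[344.837705  415.1412222]]
(-0.045, -0.171) [ 0.5551079 -0.1149683] [[345.31432688 445.59676344]]
(-0.045, -0.171) [ 0.5551079 -0.1149683] [[345.31432688 445.59676344]]
(0.01, -0.14) [ 0.614719 -0.094168] [[422.4902827  507.89479445]]
```

View pics/w7.png

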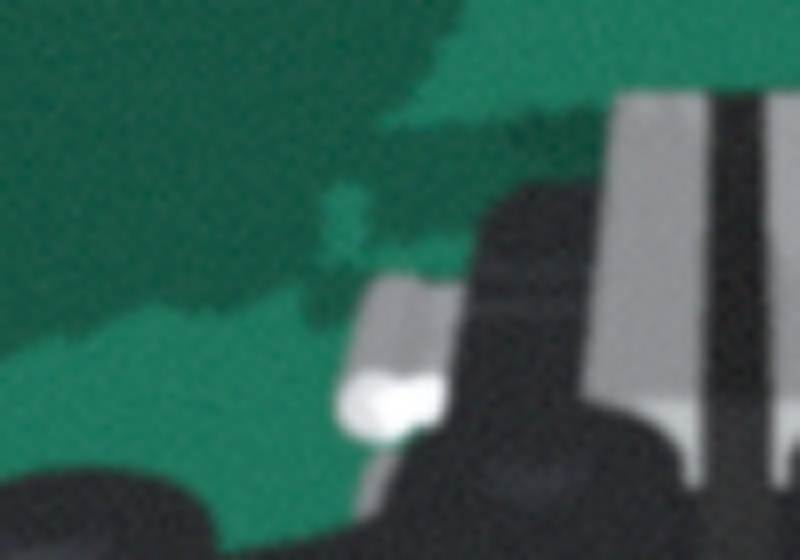

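The plates, spool and locked pliers all look right: the handle end is at crop (390,405), and just below it the tail peeps out at (375,480). The tail works out at about (0.552, -0.121), so I'll go over the top to its inner side and descend there.

>>> arm_command([
  [-0.01,0.03,0,0],
  [-0.02,0.06,0,0],
  [-0.03,0.09,0,0],
  [-0.039,0.116,0,0],
  [-0.039,0.116,0,0],
])

```text
t: 11.3
position: [0.5752, -0.1365, 0.1768]
tool_rot: [[0.447, 0.894, 0.001], [0.894, -0.447, -0.004], [-0.003, 0.002, -1.0]]
contact_force: [0.6, -0.5, 0.9]
width: 0.001
```

>>> arm_command([
  [0,0,0.01,0],
  [0,0,0.02,0],
  [0,0,0.03,0],
  [0,0,0.035,0],
  [0,0,0.035,0],
])

```text
t: 11.72
position: [0.5713, -0.1304, 0.1411]
tool_rot: [[0.442, 0.897, -0.004], [0.897, -0.442, 0.001], [-0.001, -0.004, -1.0]]
contact_force: [0.2, 0.0, -0.7]
width: 0.0
```

```bash
python3 - <<'E'
from h import *
import pickle
a=grab_frame("wrist"); pickle.dump(a,open("w8.pkl","wb")); s=status.read_state(); print(s["position"],s["contact_force"],s["tool_rot"].round(3))
im=a["image"].copy()
for p in proj(a,[[.5523,-.1206,.079],[.5747,-.1317,.06]]): cv2.circle(im,tuple(int(v) for v in p),3,(0,0,255),1)
cv2.imwrite("pics/w8.png",cv2.resize(im,(800,600)))
E
```

```text
[ 0.5720829  -0.13076449  0.14214271] [-0.59141222  0.99247054 -0.80148164] [[ 0.442  0.897 -0.002]
 [ 0.897 -0.442  0.001]
 [-0.    -0.002 -1.   ]]
```

View pics/w8.png

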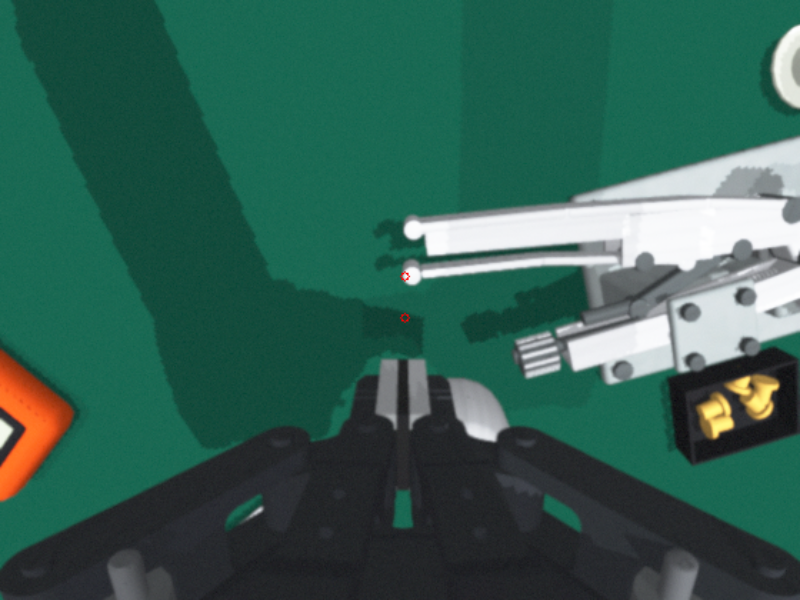

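The tail's white ball sits at (412,275), right on my prediction of (406,276). The descent spot (405,318) is clear, and the dome at (475,405) is far enough away. I'll descend and then press outwards.

>>> arm_command([
  [0.002,0,0.025,0],
  [0.002,0,0.05,0],
  [0.002,0,0.07,0],
  [0.002,0,0.081,0],
  [0.002,0,0.081,0],
])

```text
t: 12.18
position: [0.5725, -0.1292, 0.0603]
tool_rot: [[0.442, 0.897, -0.004], [0.897, -0.442, 0.001], [-0.001, -0.004, -1.0]]
contact_force: [-0.5, 0.9, -0.4]
width: -0.003
```

>>> arm_command([
  [0,-0.002,0,0],
  [0,-0.004,0,0],
  [0,-0.006,0,0],
  [0,-0.008,0,0],
])

```text
t: 12.52
position: [0.5673, -0.1264, 0.0635]
tool_rot: [[0.443, 0.897, 0.002], [0.897, -0.443, -0.0], [0.001, 0.002, -1.0]]
contact_force: [-0.2, 0.2, -0.1]
width: -0.002
```

>>> arm_command([
  [0,-0.001,0,0],
  [0,-0.002,0,0],
  [0,-0.003,0,0],
  [0,-0.004,0,0],
])

```text
t: 12.85
position: [0.5634, -0.1247, 0.0625]
tool_rot: [[0.443, 0.897, 0.001], [0.897, -0.443, -0.0], [0.0, 0.001, -1.0]]
contact_force: [0.3, -0.7, -0.0]
width: 0.001
```

>>> arm_command([
  [0,-0.001,0,0],
  [0,-0.002,0,0],
  [0,-0.003,0,0],
  [0,-0.004,0,0],
])

```text
t: 13.18
position: [0.5596, -0.1229, 0.0623]
tool_rot: [[0.443, 0.897, 0.0], [0.897, -0.443, -0.0], [-0.0, 0.0, -1.0]]
contact_force: [0.6, -0.4, -0.2]
width: -0.003
```

>>> arm_command([
  [0,-0.001,0,0],
  [0,-0.002,0,0],
  [0,-0.003,0,0],
])

```text
t: 13.43
position: [0.5567, -0.1214, 0.0622]
tool_rot: [[0.443, 0.897, -0.0], [0.897, -0.443, 0.0], [-0.0, -0.0, -1.0]]
contact_force: [-0.3, -0.3, 1.2]
width: -0.0
```

>>> arm_command([
  [0,-0.001,0,0],
  [0,-0.002,0,0],
  [0,-0.003,0,0],
])

```text
t: 13.68
position: [0.554, -0.1199, 0.0622]
tool_rot: [[0.443, 0.897, -0.0], [0.897, -0.443, 0.0], [0.0, -0.001, -1.0]]
contact_force: [-0.3, -0.5, 0.1]
width: 0.001
```

```bash
python3 - <<'E'
from h import *
import pickle
F=[]
a=pickle.load(open("w8.pkl","rb"))
for i in range(4):
    g=grab_frame("side"); F.append(status.read_state()["contact_force"])
print(np.mean(F,0))
b=pickle.load(open("w5.pkl","rb"))[1]
sl=(slice(185,215),slice(265,305))
A=b["image"][sl].astype(np.float32).mean(2);C=g["image"][sl].astype(np.float32).mean(2)
print(np.abs(A-C).mean(), cv2.phaseCorrelate(A,C))
f=grab_frame("wrist"); o=f["image"]
print(f["R"][0], proj(f,[[.5523,-.1206,.079],[.5375,-.1057,.081],status.read_state()["position"]]))
E
```

```text
[-0.40943521  0.15718957  0.02757423]
56.06 ((0.07315563032299366, -0.44019427579617876), 0.4672989090283712)
[4.42938194e-01 8.96552087e-01 3.35464126e-04] [[280.70264349 285.89652357]
 [298.31941584 242.34961239]
 [283.69149114 270.80740249]]
```

```bash
python3 - <<'E'
from h import *
import pickle
g=grab_frame("side"); s0=pickle.load(open("side.pkl","rb"))["image"].astype(int); lk=pickle.load(open("w5.pkl","rb"))[1]["image"].astype(int); c=g["image"].astype(int)
for n,sl in {"openhandle tip":(slice(203,215),slice(310,342)),"open mid":(slice(208,218),slice(285,305)),"locked mid":(slice(185,205),slice(265,305))}.items():
    print(n,"vs open",np.abs(c[sl]-s0[sl]).mean().round(1),"vs locked",np.abs(c[sl]-lk[sl]).mean().round(1),"open vs locked",np.abs(s0[sl]-lk[sl]).mean().round(1))
E
```

```text
openhandle tip vs open 11.4 vs locked 134.7 open vs locked 144.6
open mid vs open 2.1 vs locked 126.8 open vs locked 126.9
locked mid vs open 5.9 vs locked 44.8 open vs locked 42.3
```

The handle is open again: the side view matches the starting picture. I'll withdraw clear.

>>> arm_command([
  [0,0.006,0,0],
  [0,0.012,-0.02,0],
  [0,0.012,-0.055,0],
  [0,0.012,-0.09,0],
  [0,0.012,-0.12,0],
])

```text
t: 14.4
position: [0.5657, -0.126, 0.1843]
tool_rot: [[0.443, 0.896, 0.001], [0.896, -0.443, -0.001], [0.0, 0.001, -1.0]]
contact_force: [2.0, 0.1, 0.4]
width: 0.003
```

>>> arm_command([
  [-0.03,0,-0.01,0],
  [-0.06,0,-0.02,0],
  [-0.1,0,-0.03,0],
  [-0.13,0,-0.04,0],
  [-0.16,0,-0.05,0],
])

```text
t: 14.82
position: [0.4933, -0.271, 0.2331]
tool_rot: [[0.444, 0.896, 0.001], [0.896, -0.444, -0.0], [-0.0, 0.001, -1.0]]
contact_force: [1.1, 0.6, 0.3]
width: 0.004
```

>>> arm_command([
  [-0.03,0,0,0],
  [-0.06,0,0,0],
  [-0.09,0,0,0],
  [-0.11,0,0,0],
  [-0.11,0,0,0],
])

```text
t: 15.23
position: [0.442, -0.3731, 0.2328]
tool_rot: [[0.451, 0.893, -0.001], [0.893, -0.451, -0.003], [-0.003, 0.001, -1.0]]
contact_force: [0.4, -0.9, 0.5]
width: 0.001
```

```bash
python3 - <<'E'
from h import *
import pickle
s=status.read_state(); print(s["t"],s["position"],s["contact_force"])
for n in ("top","side"):
    a=pickle.load(open(n+".pkl","rb"))["image"].astype(np.float32).mean(2); c=grab_frame(n)["image"].astype(np.float32).mean(2)
    R={"top":{"plate":(195,212,228,256),"handle":(215,262,260,302),"spool":(222,245,222,245),"tray":(165,187,248,275),"dome":(178,204,304,330)},
       "side":{"plate":(208,255,230,255),"handle":(195,222,270,348),"spool":(250,282,260,290),"dome":(170,205,255,285),"bush":(220,236,240,252)}}[n]
    for k,(r0,r1,c0,c1) in R.items():
        A,C=a[r0:r1,c0:c1],c[r0:r1,c0:c1]; print(n,k,np.abs(A-C).mean().round(1),np.round(cv2.phaseCorrelate(A,C)[0],2))
E
```

```text
15.2333 [ 0.44200639 -0.37308356  0.23281532] [ 0.44570795 -0.90212371  0.50715421]
top plate 8.4 [-0.26 -0.53]
top handle 1.6 [ 0.54 -0.04]
top spool 1.1 [-0.02 -0.15]
top tray 1.9 [ 0.56 -0.13]
top dome 1.5 [0.31 0.5 ]
side plate 9.9 [-0.1  -0.01]
side handle 1.4 [-0.01  0.48]
side spool 0.8 [ 0.06 -0.04]
side dome 1.2 [0.04 0.03]
side bush 19.7 [-4.26 -2.5 ]
```

```bash
python3 -c "
from rig import order; print(order.close_job())"
```

```text
the job is handed in; nothing more can be done
None
```

I pressed the bush by closing the pliers until they locked, then released them with the lever, and handed the job in at about 15 s of the 58 s allowed. No verdict came back.

**Pressing:** My first back-off came too early. The handle was right at the centre, followed the fingers out, and I had to push it in again. On the second push it reached its stop at about 5–6 N. I eased off, the force fell to zero, and the handle stayed shut with its end about 64 mm to the -x side of the pliers' origin. The highest force I read on the handle was about 13 N.

**Release:** I pressed the lever tail outwards from the inside and the pliers opened. The press itself could not be felt above the roughly 1 N noise, so I confirmed the opening only from the side camera.

**Last checks:**
- **Handle, spool, dome and tray:** these match the starting pictures, to within about 0.6 pixel. The multimeter, circuit board, screwdriver and spare plate were not compared, but the arm never came near them.
- **Plate:** it still stands in its rest, shifted by about 0.5 pixel (1–2 mm) at most.
- **Bush:** its picture changed as expected from pressing. I could not measure its depth directly; that it is home rests on the pliers having locked.
- **Robot:** clear of everything, with no force above the noise.

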